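# Fit a bayonet lamp with the supply isolated, and hold it home

## Task

Turn the isolator's bar handle anticlockwise to off (the bar in line with the long side of its box), and only then fit the lamp: lower its cap into the lampholder with the two pins in the two slots, push down against the spring, and twist a quarter turn clockwise as seen from above. Press it fully home, its flange flush on the lampholder's top, and finish while still holding it there: do not let go, because the spring would lift it again. Leave the isolator off and do not disturb the flask, the bottle and the tray of tubes.

Things in the scene. Friction and masses are not known exactly. Their poses are not given: they have to be found in the camera images.
- handle (a joint): angle of the isolator's bar handle about its upright axis, rad: 0 = off (bar in line with the box's long side), 1.57 = on (bar across the box); firm stops at both, 0.08 N m of friction, stays where it is left. Starts near on. Grows clockwise seen from above: turn it anticlockwise for off, to within 10 degrees of the stop
- handle_grip (a point): grip point in the handle, on its turning axis, 84 mm above the work surface. Its x axis runs along the bar and turns with it. Black bar 64 mm long (x), 14 mm thick (y), from 61 to 97 mm above the surface, on a hub disc of 48 mm diameter whose top is at 61 mm
- isolator_box: grey fixed box 130 mm (x) by 90 mm (y), 55 mm high, with the bar handle upright in the middle of its top; origin under its centre. Its x axis is the long side, marked by two short dark ticks on the top
- lamp: loose LED lamp standing upright, 111 mm tall, 110 to 230 g; origin at the centre of its underside, z up. Brass cap 30 mm in diameter (lowest 3 mm: 25 mm), 26 mm long. A 6 mm pin through the cap along x, its axis 11 mm above the origin, sticks out to 21 mm from the lamp's axis on both sides. White flange, 52 mm diameter, from 26 to 30 mm. A half turn about z makes no difference
- lamp_grip (a point): point on the lamp's axis 59 mm above its underside, lamp's axes, in the middle of the finned aluminium block, 48 mm (x) by 32 mm (y), 30 to 88 mm up: grip across the 32 mm (y). A white dome of 31 mm diameter stands above the block up to 111 mm
- lampholder: fixed grey box 110 by 110 mm, 80 mm high, aluminium top plate with the socket in its middle; origin under its centre, axes as the socket's. A spring plunger in the socket meets the lamp's underside 12 mm below the mouth with 4.5 N and yields at 450 N/m. Let go after the twist, the lamp is lifted 6 mm from home until its pins catch under the plate
- socket_mouth (a point): centre of the socket mouth in the top, 80 mm up; x along the slots, z up. Hole 34 mm across; two slots 10 mm wide reach 24 mm from the axis along x; plate 6 mm thick. With its underside over 20 mm below the mouth the lamp turns, clockwise from above only, stops 5 to 10 degrees past the quarter turn (lamp x along socket y). Home: flange on the top, underside 26 mm below the mouth, 11 N of spring
- flask: conical glass flask with a paper-white plug, 100 mm base, 174 mm tall, loose bystander; origin under its centre
- bottle: amber jar with a black cap, 66 mm diameter, 120 mm tall, loose bystander; origin under its centre
- tube_tray: open steel tray 130 by 200 mm, 35 mm high, with five culture tubes lying in it, loose bystander; origin under its centre

How it is judged:
By the outcome, as a careful person would: the job done as asked, in the order asked, and still so for the second after the job is handed in, while the arm keeps its last pose, push and grip.
It also fails if it takes over 66 s, if anything falls off the work surface, if the arm or the gripper's body presses on something with over 40 N, if the wrist force passes 120 N, or if a joint passes its speed limit or range.

## Robot

A 7-joint arm with a two-finger parallel gripper is mounted at the origin on the work surface. World frame = base frame: x ahead of the robot, y to its left, z up, the work surface at z = 0. Lengths are in m, angles in degrees, forces in N, time in s.
With the tool pointing down it reaches from about 0.425 to 0.875 m from the base axis. Payload 4.7 kg.
Tool frame: the origin (TCP) lies at the very end of the fingers, on their centre line; the grasp point (between the pads) lies 19 mm behind it; x points along the fingers, z is the direction in which the jaws open and shut, and the axes are right-handed (so a half turn about x gives the same grasp; the last joint's range is limited). The gripper opens to 87 mm and grips with 3 to 60 N. Pads are 19 mm wide; open, the fingers measure 117 mm over their backs; the gripper's body (75 mm by 190 mm) begins 51 mm behind the grasp point.
Start: joints at [76.782, 18.392, -4.016, 83.108, 1.295, 78.541, -3.26], TCP at [0.158, -0.631, 0.223] pointing down, gripper open.
Joint ranges: [-163.93, 163.93], [-17.29, 119.83], [-79.2, 71.16], [3.27, 140.29], [-89.18, 269.18], [5.43, 117.66], [-154.24, 154.24]. Speed limits (degrees/s): [147.25, 147.25, 180, 180, 180, 180, 180].

## Interface

Orientations are given as [roll, pitch, yaw] about the fixed x, y, z axes, in that order (R = Rz(yaw) Ry(pitch) Rx(roll)).
In Python, from cell import env gives the robot as it stands. The module is installed in compiled form; this text tells all that it offers.
- The arm moves only by the tool drive_tool, never from a script. Its argument "increments" is a list of rows, each a list of 2 entries, a list of its own where there are three numbers: the shift along the tool's x, y, z scaled (see below), then the turn, a rotation vector about the tool's x, y, z scaled (see below). In form: [[[dx, dy, dz], [wx, wy, wz]], ...]. A call has 1 to 10 rows; each row shifts and turns the commanded pose from where the row before left it, along the tool's axes as they then stand; what a row does not reach is not made up. The controller multiplies each number of a shift by 0.04 m and each number of a turn by 120 degrees. A row lasts 1/10 s, in which the tool goes at most 50 mm and 8.59 degrees, less where a joint would pass 70% of its speed; a pose out of reach is approached as far as the arm can. A call with a number of a shift or a turn outside -1 to 1 is refused whole. A call with a gripper value outside its range is refused whole. "hand" is the gripper's target within -1 to 1 (fully open at 1, half-way at 0, shut at -1), set as the call begins (left out, the last holds). The fingers move at their own pace and stop on an object; "squeeze" is the grip in N (left out, the last holds). Time passes only in rows, so rows that do not move let the fingers close. It gives the time, the measured TCP pose, the force and the opening at its end, in the units of the state.
- env.get_obs(): the state, without advancing time (a new reading comes with each control period).
- env.read_camera(name): name is "side" or "top" or "wrist"; returns a dict with "frame" (400x640x3 uint8, red, green, blue), "fx", "fy", "cx", "cy" (pixels), "distortion" ([k1, k2, p1, p2, k3] as OpenCV has them; the pictures are not rectified), "R" (3x3) and "t" (3): a world point X has camera coordinates R X + t. Camera axes: x right, y down, z forward; pixel columns grow to the right and rows downward; lengths in m; the calibration is good to about 2 mm. A picture is of the moment at which its call begins. There is no depth.
- env.sign_off(): hands the job in, once; it reports no verdict.
The state is a dict: "time_s": time; "qpos": joint angles; "joint_velocities": joint speeds; "effort": joint torques, N m; "tool_pos": TCP position; "tool_rot": TCP orientation; "force": force on the tool from outside, world axes, zero at the start; "wrist_torque": the same for the moment, N m; "grip_width": finger opening in m.
Only numpy, scipy, OpenCV 4.12 (cv2) and the standard library are available. Lean on these libraries where they do the work, as an engineer would, in place of code of your own. Each camera call takes 0.05 s, during which the arm holds its last target.

## Working session

There is one attempt and no reset: what is moved stays moved. The work goes in short steps, Python scripts to look and compute and a tool call to move; the robot and the scene stay as the last step left them, time stands still between calls to the robot, and variables do not carry over. Pictures are saved under pics/ and viewed, and the job is handed in when it is done.

Besides the shell and the picture viewer there is one more tool, called in YAML: its name, and indented under it one key for each argument. drive_tool: Moves the arm, as the interface text tells. Shifts and turns lie within -1 to 1; 1 stands for 0.04 m of shift or 120 degrees of turn. Its arguments: {"type":"object","properties":{"increments":{"type":"array"},"hand":{"type":"number"},"squeeze":{"type":"number"}},"required":["increments"]}

```bash
ls; mkdir -p pics
python3 - <<'E'
from cell import env
import cv2
o=env.get_obs()
for k,v in o.items(): print(k,v)
for n in ["side","top","wrist"]:
    c=env.read_camera(n)
    cv2.imwrite(f"pics/{n}0.png",c["frame"][:,:,::-1])
    print(n,c["fx"],c["fy"],c["cx"],c["cy"],c["distortion"],c["R"],c["t"])
E
```

```text
pics
time_s 0.0
qpos [76.78265058 18.43875811 -4.01497616 83.17527329  1.29538352 78.54070515
 -3.25941497]
joint_velocities [ 0.04938753 -0.0152763  -0.09272273  0.00903518  0.04739956 -0.1226772
 -0.06135557]
effort [ 8.12949452e-06 -4.91282558e+01 -4.03899942e-01 -3.12527525e+01
 -6.38879905e-02  4.36024368e-02  1.91477634e-04]
tool_pos [ 0.157334   -0.63009731  0.22146161]
tool_rot [-176.68970683   89.89034331  107.33753503]
force [ 0.18770188 -0.76346768 -0.42871675]
wrist_torque [ 0.04897743 -0.02648941  0.00047453]
grip_width 0.08709779587072283
side 405.0543350224687 405.0543350224687 323.06709931729307 198.90471155068255 [-0.08264117  0.          0.          0.          0.        ] [[-0.8176639  -0.57563391  0.00844744]
 [-0.29196783  0.40199244 -0.86784611]
 [ 0.49616584 -0.71207281 -0.49676128]] [0.51369616 0.23692935 0.64792425]
top 375.0864494749591 375.0864494749591 318.59662736761936 197.59748181841445 [-0.04550753  0.          0.          0.          0.        ] [[-0.02470062 -0.99946843 -0.02127776]
 [-0.98604299  0.02786327 -0.1641428 ]
 [ 0.16464842  0.01692636 -0.98620708]] [0.02145747 0.64906836 0.78186802]
wrist 353.4132108501965 353.4132108501965 319.81691277516467 199.0449952876257 [-0.01836811  0.          0.          0.          0.        ] [[ 0.24235744 -0.97018333 -0.00267972]
 [-0.94102218 -0.23574317  0.2426982 ]
 [-0.23609347 -0.05629804 -0.97009814]] [-0.64868801 -0.0288726   0.38974466]
```

View pics/side0.png

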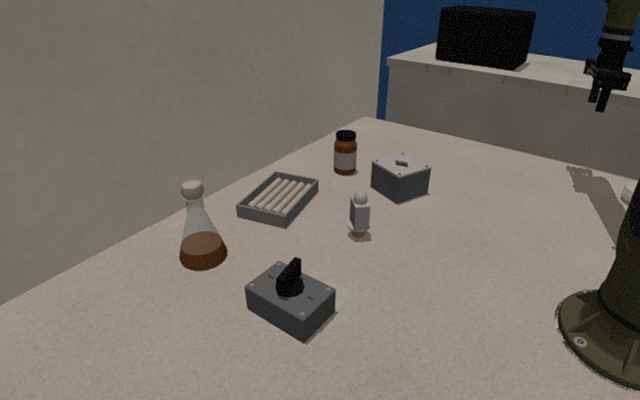

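View pics/top0.png

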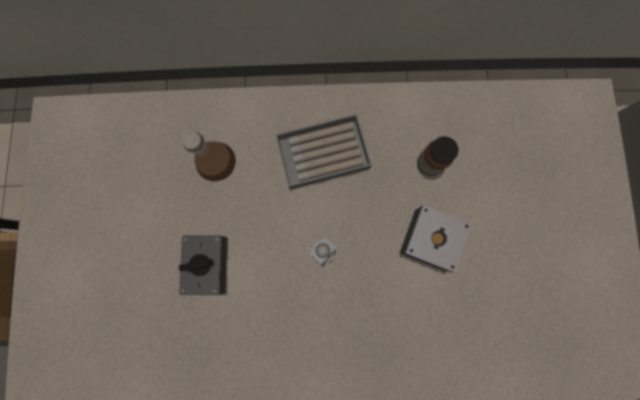

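View pics/wrist0.png

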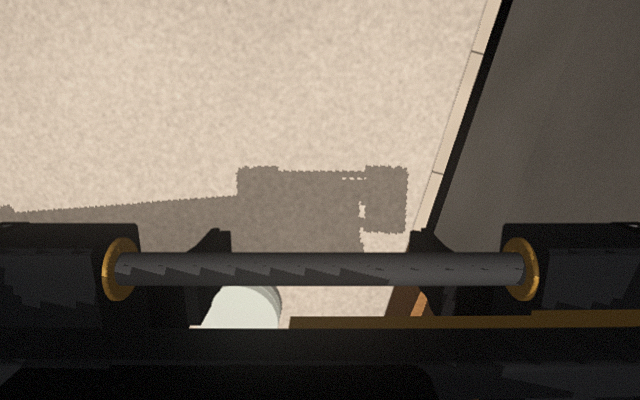

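```bash
cat > h.py <<'E'
import numpy as np, cv2
from cell import env
def K(c): return np.array([[c["fx"],0,c["cx"]],[0,c["fy"],c["cy"]],[0,0,1]])
def ray(c,uv):
    p=cv2.undistortPoints(np.array(uv,float).reshape(-1,1,2),K(c),np.array(c["distortion"],float))[:,0]
    R=np.array(c["R"]);t=np.array(c["t"])
    return -R.T@t,(np.c_[p,np.ones(len(p))])@R
def plane(c,uv,z):
    C,d=ray(c,uv); return C+d*((z-C[2])/d[:,2])[:,None]
def proj(c,X):
    r,_=cv2.Rodrigues(np.array(c["R"])); return cv2.projectPoints(np.array(X,float).reshape(-1,3),r,np.array(c["t"]),K(c),np.array(c["distortion"],float))[0][:,0]
def tri(c1,u1,c2,u2):
    C1,d1=ray(c1,u1);C2,d2=ray(c2,u2);d1=d1[0];d2=d2[0]
    s=np.linalg.lstsq(np.c_[d1,-d2],C2-C1,rcond=None)[0]
    a=C1+d1*s[0];b=C2+d2*s[1];return (a+b)/2,np.linalg.norm(a-b)
def crop(c,box,s,name):
    x0,y0,x1,y1=box;cv2.imwrite(name,cv2.resize(c["frame"][y0:y1,x0:x1,::-1],None,fx=s,fy=s,interpolation=cv2.INTER_CUBIC))
E
python3 - <<'E'
from h import *
c=env.read_camera("top")
print(-np.array(c["R"]).T@c["t"])
a=[]
for (x0,y0) in [(165,220),(285,215),(395,195)]:
    a.append(cv2.resize(c["frame"][y0:y0+85,x0:x0+85,::-1],(266,266),interpolation=cv2.INTER_CUBIC)*1.0)
im=np.clip(np.hstack(a)*1.7,0,255).astype(np.uint8)
cv2.imwrite("pics/topc.png",im)
s=env.read_camera("side")
a=[]
for (x0,y0) in [(235,250),(310,170),(355,140)]:
    a.append(cv2.resize(s["frame"][y0:y0+85,x0:x0+105,::-1],(266,215),interpolation=cv2.INTER_CUBIC)*1.0)
cv2.imwrite("pics/sidec.png",np.clip(np.hstack(a)*1.4,0,255).astype(np.uint8))
E
```

```text
[ 0.51180599 -0.00987328  0.87808024]
```

View pics/topc.png

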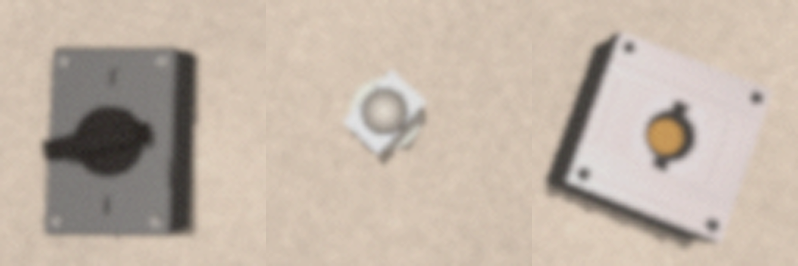

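View pics/sidec.png

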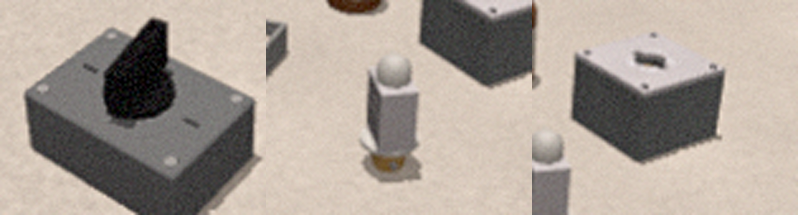

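```bash
cat > m.py <<'E'
from h import *
c=env.read_camera("top"); s=env.read_camera("side")
f=3.129
def U(pts,x0,y0): return [(x0+(a+.5)/f-.5,y0+(b+.5)/f-.5) for a,b in pts]
# isolator screws
P=plane(c,U([(63,62),(161,62),(154,221),(55,220)],165,220),.055);print("iso screws",P.round(4),P.mean(0))
P=plane(c,U([(112,76),(107,205)],165,220),.055);d=P[0]-P[1];print("ticks",P.round(4),P.mean(0),np.degrees(np.arctan2(d[1],d[0])))
P=plane(c,U([(629-532,47),(757-532,97),(713-532,225),(583-532,174)],395,195),.080);print("holder screws",P.round(4),P.mean(0))
for i in range(4):
    d=P[(i+1)%4]-P[i];print(np.degrees(np.arctan2(d[1],d[0])),np.linalg.norm(d))
P=plane(c,U([(680-532,106),(660-532,163)],395,195),.080);d=P[0]-P[1];print("slots",P,P.mean(0),np.degrees(np.arctan2(d[1],d[0])),np.linalg.norm(d))
# contours
g=cv2.cvtColor(c["frame"],cv2.COLOR_RGB2GRAY); hsv=cv2.cvtColor(c["frame"],cv2.COLOR_RGB2HSV)
print("px", [ (tuple(c["frame"][y,x])) for x,y in [(425,215),(322,250),(306,250),(240,300),(190,245)]])
E
python3 m.py
```

```text
iso screws [[0.5636 0.3029 0.055 ]
 [0.562  0.2326 0.055 ]
 [0.4524 0.2357 0.055 ]
 [0.4542 0.3055 0.055 ]] [0.50805428 0.26918397 0.055     ]
ticks [[0.5529 0.2674 0.055 ]
 [0.4638 0.269  0.055 ]] [0.50839633 0.26819859 0.055     ] -0.9897782448611121
holder screws [[ 0.6124 -0.2247  0.08  ]
 [ 0.5756 -0.3096  0.08  ]
 [ 0.4908 -0.2728  0.08  ]
 [ 0.5272 -0.1878  0.08  ]] [ 0.55149936 -0.24871673  0.08      ]
-113.40163026794653 0.09252131758065121
156.5086868776296 0.09242755381451744
66.84043973724788 0.09244583402657988
-23.443831131154216 0.0928180407283157
slots [[ 0.57102901 -0.25656661  0.08      ]
 [ 0.53304514 -0.24016048  0.08      ]] [ 0.55203708 -0.24836355  0.08      ] -23.360658444140316 0.04137553801944686
px [(np.uint8(130), np.uint8(124), np.uint8(123)), (np.uint8(129), np.uint8(126), np.uint8(118)), (np.uint8(127), np.uint8(117), np.uint8(107)), (np.uint8(127), np.uint8(117), np.uint8(107)), (np.uint8(73), np.uint8(71), np.uint8(70))]
```

Run:
```python
from h import *
c=env.read_camera("top"); s=env.read_camera("side")
a=cv2.resize(c["frame"][230:270,300:345,::-1],(450,400),interpolation=cv2.INTER_CUBIC)
b=cv2.resize(s["frame"][180:245,335:383,::-1],(295,400),interpolation=cv2.INTER_CUBIC)
cv2.imwrite("pics/lamp0.png",np.clip(np.hstack([a*1.7,b*1.3]),0,255).astype(np.uint8))
print(proj(c,[[.55175,-.2485,.08]]),proj(s,[[.55175,-.2485,.08],[.508,.2685,.055],[.553,.2674,.055]]))
print(proj(s,[[.55175+.077*np.cos(np.radians(a-23.4)),-.2485+.077*np.sin(np.radians(a-23.4)),.08] for a in (45,135,225,315)]))
```

```text
[[438.85335604 237.74551112]] [[401.67287538 163.27877484]
 [290.06687955 286.96009669]
 [270.4513966  276.3027543 ]]
[[372.52026185 160.14656305]
 [399.53722583 175.97996903]
 [431.47306104 166.52147691]
 [403.54796671 152.06593873]]
```

View pics/lamp0.png

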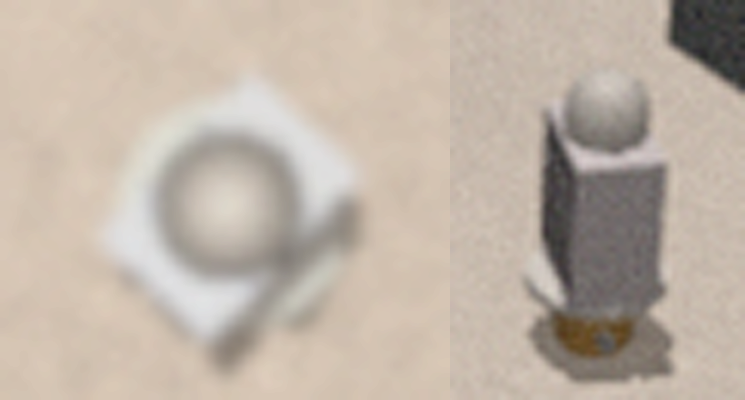

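Run:
```python
from h import *
c=env.read_camera("top"); s=env.read_camera("side")
U=lambda p:[(300+(a+.5)/10-.5,230+(b+.5)/10-.5) for a,b in p]
P=plane(c,U([(252,78),(358,183),(210,350),(103,238)]),.088)
print(P,P.mean(0))
for i in range(4):
    d=P[(i+1)%4]-P[i];print(np.degrees(np.arctan2(d[1],d[0]))%180,np.linalg.norm(d))
print("dome",plane(c,U([(225,205)]),.1))
m=P.mean(0)
print("side reproj",proj(s,[[m[0],m[1],.111],[m[0],m[1],.0]]), proj(s,P))
# pixel of dome in side
print("side dome",plane(s,[(335+605/6.15-450/6.15,180+118/6.15)],.095), plane(s,[(335+(605-450)/6.15,180+70/6.15)],.111))
```

```text
[[ 0.55877594 -0.00713793  0.088     ]
 [ 0.53632489 -0.02867817  0.088     ]
 [ 0.50266994  0.00311339  0.088     ]
 [ 0.52628288  0.0248566   0.088     ]] [ 0.53101341 -0.00196153  0.088     ]
43.81390221465054 0.031113207302941495
136.63088391040492 0.04629642839302204
42.639424986433625 0.03209888155333655
135.44292561755745 0.045600981770497706
dome [[ 0.53216252 -0.00091903  0.1       ]]
side reproj [[361.56259971 191.71791318]
 [358.80263098 234.84730313]] [[351.22671727 196.41331091]
 [365.05397614 195.47034499]
 [371.36057666 206.05472362]
 [356.40646135 206.97268602]]
side dome [[0.53065165 0.00261321 0.095     ]] [[ 0.53410607 -0.00154054  0.111     ]]
```

```bash
cat >> h.py <<'E'
from scipy.spatial.transform import Rotation as Ro
def tool():
    o=env.get_obs(); return np.array(o["tool_pos"]),Ro.from_euler("xyz",o["tool_rot"],degrees=True).as_matrix(),o
def Rt(yaw): # tool down, jaw axis z at yaw (deg)
    z=np.array([np.cos(np.radians(yaw)),np.sin(np.radians(yaw)),0]);x=np.array([0,0,-1.]);return np.c_[x,np.cross(z,x),z]
def jyaw(R): return np.degrees(np.arctan2(R[1,2],R[0,2]))
def plan(pos,yaw):
    p,R,o=tool(); yaws=[yaw,yaw+180]
    print("t",o["time_s"],"pos",p.round(4),"jyaw",round(jyaw(R),2),"tilt",np.degrees(np.arccos(-R[2,0])).round(2),"q",np.round(o["qpos"],1),"F",np.round(o["force"],1),"w",o["grip_width"])
    print(" shift units (tool axes)",(R.T@(np.array(pos)-p)/.04).round(3))
    for y in yaws: print(" turn units",(Ro.from_matrix(R.T@Rt(y)).as_rotvec(degrees=True)/120).round(4))
E
python3 - <<'E'
from h import *
p,R,o=tool();print(R.round(3))
plan([.508,.2685,.2],0)
c=env.read_camera("top")
# bar ends on z=.097
U=lambda p:[(165+(a+.5)/3.129-.5,220+(b+.5)/3.129-.5) for a,b in p]
P=plane(c,U([(45,150),(150,131)]),.097);print(P)
P2=plane(c,U([(148,134),(150,131)]),.061);print(P2)
E
```

```text
[[-0.     0.97   0.242]
 [-0.     0.242 -0.97 ]
 [-1.    -0.     0.   ]]
t 0.55 pos [ 0.1575 -0.6306  0.2226] jyaw -75.97 tilt 0.01 q [76.8 18.4 -4.  83.1  1.3 78.5 -3.3] F [ 1.1 -0.  -0.1] w 0.08692904219189568
 shift units (tool axes) [  0.562  13.949 -19.684]
 turn units [-6.331e-01  0.000e+00  1.000e-04]
 turn units [ 8.669e-01  1.000e-04 -0.000e+00]
[[0.50283109 0.29744467 0.097     ]
 [0.51394389 0.22683877 0.097     ]]
[[0.51201238 0.23911864 0.061     ]
 [0.51404242 0.23774883 0.061     ]]
```

drive_tool:
  increments:
    - [[0, 0.9, -0.5], [0, 0, 0]]
    - [[0, 0.9, -0.5], [0, 0, 0]]
    - [[0, 0.9, -0.5], [0, 0, 0]]
    - [[0, 0.9, -0.5], [0, 0, 0]]
    - [[0, 0.9, -0.5], [0, 0, 0]]
    - [[0, 0.9, -0.5], [0, 0, 0]]
    - [[0, 0.9, -0.5], [0, 0, 0]]
    - [[0, 0.9, -0.5], [0, 0, 0]]
    - [[0, 0.9, -0.5], [0, 0, 0]]
    - [[0, 0.9, -0.5], [0, 0, 0]]
  hand: 1

```text
time_s: 1.6
tool_pos: [0.4594, -0.3482, 0.2229]
tool_rot: [17.5, 90.0, -58.5]
force: [0.8, -0.2, -0.4]
grip_width: 0.087
```

drive_tool:
  increments:
    - [[0, 0.33, -0.98], [0, 0, 0]]
    - [[0, 0.33, -0.98], [0, 0, 0]]
    - [[0, 0.33, -0.98], [0, 0, 0]]
    - [[0, 0.33, -0.98], [0, 0, 0]]
    - [[0, 0.33, -0.98], [0, 0, 0]]
    - [[0, 0.33, -0.98], [0, 0, 0]]
    - [[0, 0.33, -0.98], [0, 0, 0]]
    - [[0, 0.33, -0.98], [0, 0, 0]]
    - [[0, 0.33, -0.98], [0, 0, 0]]
    - [[0, 0.33, -0.98], [0, 0, 0]]

```text
time_s: 2.6
tool_pos: [0.4913, 0.0645, 0.2229]
tool_rot: [43.7, 89.9, -32.3]
force: [0.7, -0.9, -0.6]
grip_width: 0.087
```

Run:
```python
from h import *
plan([.508,.2685,.2],10)
```

```text
t 2.6 pos [0.4913 0.0645 0.2229] jyaw -75.99 tilt 0.08 q [ 29.7   1.1 -40.4 103.3   0.8  75.8 -86.9] F [ 0.7 -0.9 -0.6] w 0.08704726892237824
 shift units (tool axes) [ 0.57   1.639 -4.847]
 turn units [-7.166e-01  7.000e-04 -0.000e+00]
 turn units [ 7.834e-01 -0.000e+00 -7.000e-04]
```

drive_tool:
  increments:
    - [[0, 0.33, -0.97], [0, 0, 0]]
    - [[0, 0.33, -0.97], [0, 0, 0]]
    - [[0, 0.33, -0.97], [0, 0, 0]]
    - [[0, 0.33, -0.97], [0, 0, 0]]
    - [[0, 0.33, -0.97], [0, 0, 0]]
    - [[0, 0, 0], [-0.0714, 0, 0]]
    - [[0, 0, 0], [-0.0714, 0, 0]]
    - [[0, 0, 0], [-0.0714, 0, 0]]
    - [[0, 0, 0], [-0.0714, 0, 0]]
    - [[0, 0, 0], [-0.0714, 0, 0]]

```text
time_s: 3.6
tool_pos: [0.5084, 0.2671, 0.2226]
tool_rot: [-6.8, 90.0, -39.6]
force: [-0.4, -0.6, 0.3]
grip_width: 0.0873
```

drive_tool:
  increments:
    - [[0, 0, 0], [-0.0714, 0, 0]]
    - [[0, 0, 0], [-0.0714, 0, 0]]
    - [[0, 0, 0], [-0.0714, 0, 0]]
    - [[0, 0, 0], [-0.0714, 0, 0]]
    - [[0, 0, 0], [-0.0714, 0, 0]]
    - [[0, 0, 0], [0, 0, 0]]

```text
time_s: 4.2
tool_pos: [0.5084, 0.267, 0.2225]
tool_rot: [132.7, 90.0, 142.4]
force: [0.4, -0.2, 0.5]
grip_width: 0.0873
```

Run:
```python
from h import *
plan([.508,.2685,.067],10)
c=env.read_camera("wrist");cv2.imwrite("pics/w1.png",c["frame"][:,:,::-1])
print(proj(c,[[.508,.2685,.097],[.553,.2674,.055],[.464,.269,.055]]))
```

```text
t 4.2 pos [0.5084 0.267  0.2225] jyaw 9.72 tilt 0.01 q [ 21.9  19.1 -63.3  92.6  17.3  79.1 -33.7] F [ 0.4 -0.2  0.5] w 0.08731874166640206
 shift units (tool axes) [ 3.887  0.037 -0.004]
 turn units [-0.0024 -0.0001 -0.0001]
 turn units [ 1.4976e+00 -1.0000e-04  1.0000e-04]
[[318.77781523 190.81986563]
 [365.19258859 190.05759857]
 [273.01309792 172.87532538]]
```

View pics/w1.png

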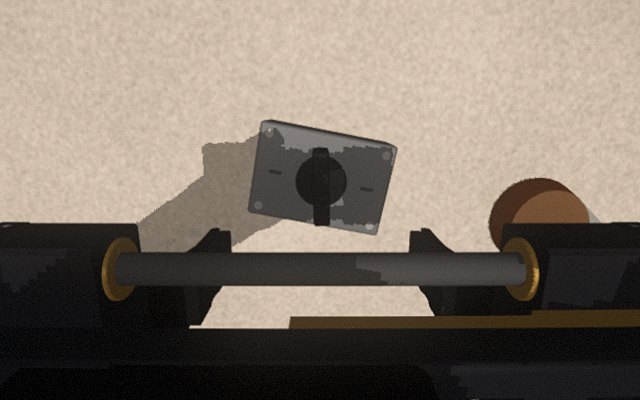

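drive_tool:
  increments:
    - [[0.9, 0.01, 0], [0, 0, 0]]
    - [[0.9, 0.01, 0], [0, 0, 0]]
    - [[0.9, 0.01, 0], [0, 0, 0]]
    - [[0.8, 0, 0], [0, 0, 0]]
    - [[0.38, 0, 0], [0, 0, 0]]
    - [[0, 0, 0], [0, 0, 0]]

```text
time_s: 4.85
tool_pos: [0.507, 0.2675, 0.0655]
tool_rot: [-165.6, 89.8, -156.0]
force: [1.1, 0.3, 0.3]
grip_width: 0.0873
```

drive_tool:
  increments:
    - [[0, 0, 0], [0, 0, 0]]
    - [[0, 0, 0], [0, 0, 0]]
    - [[0, 0, 0], [0, 0, 0]]
    - [[0, 0, 0], [0, 0, 0]]
    - [[0, 0, 0], [0, 0, 0]]
    - [[0, 0, 0], [0, 0, 0]]
    - [[0, 0, 0], [0, 0, 0]]
    - [[0, 0, 0], [0, 0, 0]]
  hand: -1
  squeeze: 25

```text
time_s: 5.65
tool_pos: [0.5081, 0.2683, 0.0673]
tool_rot: [-138.6, 90.0, -128.9]
force: [-0.5, 0.5, -0.4]
grip_width: 0.0312
```

Run:
```python
from h import *
plan([.508,.2685,.067],89)
```

```text
t 5.65 pos [0.5081 0.2683 0.0673] jyaw 9.71 tilt 0.01 q [ 16.5  27.7 -57.6 102.6  25.9  64.2 -40.1] F [-0.5  0.5 -0.4] w 0.03120927903911877
 shift units (tool axes) [ 0.006  0.006 -0.002]
 turn units [-6.608e-01 -1.000e-04  0.000e+00]
 turn units [8.392e-01 0.000e+00 1.000e-04]
```

Still closing (about 70 mm/s); wait a little more, then turn.

drive_tool:
  increments:
    - [[0, 0, 0], [0, 0, 0]]
    - [[0, 0, 0], [0, 0, 0]]
    - [[0, 0, 0], [0, 0, 0]]
    - [[0, 0, 0], [0, 0, 0]]

```text
time_s: 6.05
tool_pos: [0.509, 0.2685, 0.0673]
tool_rot: [19.3, 89.9, 29.0]
force: [3.7, 0.3, -3.2]
grip_width: 0.0135
```

drive_tool:
  increments:
    - [[0, 0, 0], [-0.066, 0, 0]]
    - [[0, 0, 0], [-0.066, 0, 0]]
    - [[0, 0, 0], [-0.066, 0, 0]]
    - [[0, 0, 0], [-0.066, 0, 0]]
    - [[0, 0, 0], [-0.066, 0, 0]]
    - [[0, 0, 0], [-0.066, 0, 0]]
    - [[0, 0, 0], [-0.066, 0, 0]]
    - [[0, 0, 0], [-0.066, 0, 0]]
    - [[0, 0, 0], [-0.066, 0, 0]]
    - [[0, 0, 0], [-0.066, 0, 0]]

```text
time_s: 7.05
tool_pos: [0.5095, 0.269, 0.0674]
tool_rot: [-44.2, 89.8, 45.0]
force: [4.4, 4.2, -5.6]
grip_width: 0.0136
```

Run:
```python
from h import *
plan([.508,.2685,.067],89)
print(env.get_obs()["wrist_torque"])
```

```text
t 7.05 pos [0.5095 0.269  0.0674] jyaw 89.18 tilt 0.18 q [ 25.5  37.9 -73.  102.3  38.8  69.7  30.4] F [ 4.4  4.2 -5.6] w 0.01359713789161264
 shift units (tool axes) [ 0.009  0.037 -0.013]
 turn units [0.0015 0.0011 0.001 ]
 turn units [-1.4985 -0.0016  0.0017]
[ 0.7774628  -0.99803276 -0.29214842]
```

drive_tool:
  increments:
    - [[0, 0, 0], [-0.01, 0, 0]]
    - [[0, 0, 0], [0, 0, 0]]

```text
time_s: 7.25
tool_pos: [0.5094, 0.269, 0.0674]
tool_rot: [-29.7, 89.8, 60.3]
force: [4.5, 2.8, -3.8]
grip_width: 0.0134
```

drive_tool:
  increments:
    - [[0, 0, 0], [0, 0, 0]]
    - [[0, 0, 0], [0, 0, 0]]
    - [[0, 0, 0], [0, 0, 0]]
    - [[0, 0, 0], [0, 0, 0]]
    - [[0, 0, 0], [0, 0, 0]]
    - [[0, 0, 0], [0, 0, 0]]
  hand: 0.2

```text
time_s: 7.85
tool_pos: [0.5081, 0.2683, 0.0673]
tool_rot: [162.6, 90.0, -107.2]
force: [0.2, 0.3, -0.6]
grip_width: 0.0501
```

drive_tool:
  increments:
    - [[-0.8, 0, 0], [0, 0, 0]]
    - [[-0.9, 0, 0], [0, 0, 0]]
    - [[-0.9, 0, 0], [0, 0, 0]]
    - [[-0.9, 0, 0], [0, 0, 0]]
    - [[-0.5, 0, 0], [0, 0, 0]]
  hand: 1

```text
time_s: 8.35
tool_pos: [0.5087, 0.2693, 0.2303]
tool_rot: [-71.6, 89.8, 18.5]
force: [0.4, 1.9, -0.5]
grip_width: 0.0829
```

Run:
```python
from h import *
plan([.5315,-.0015,.222],46)
print(env.get_obs()["wrist_torque"])
c=env.read_camera("wrist");t=env.read_camera("top")
a=cv2.resize(t["frame"][200:310,150:270,::-1],(480,440));
cv2.imwrite("pics/a2.png",np.clip(a*1.7,0,255).astype(np.uint8));cv2.imwrite("pics/w2.png",c["frame"][:,:,::-1])
```

```text
t 8.35 pos [0.5087 0.2693 0.2303] jyaw 90.12 tilt 0.2 q [ 29.1  26.3 -77.   91.8  25.9  82.5  40.1] F [ 0.4  1.9 -0.5] w 0.08290294250325363
 shift units (tool axes) [ 0.202 -0.555 -6.772]
 turn units [0.3677 0.0011 0.0013]
 turn units [-1.1323 -0.0016  0.0014]
[ 0.02560008 -0.17556433 -0.03825895]
```

View pics/w2.png

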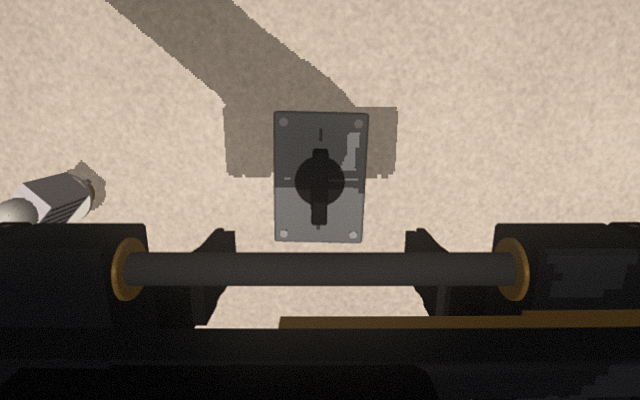

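drive_tool:
  increments:
    - [[0, -0.08, -0.96], [0, 0, 0]]
    - [[0, -0.08, -0.97], [0, 0, 0]]
    - [[0, -0.08, -0.97], [0, 0, 0]]
    - [[0, -0.08, -0.97], [0, 0, 0]]
    - [[0, -0.08, -0.97], [0, 0, 0]]
    - [[0, -0.08, -0.97], [0, 0, 0]]
    - [[0, -0.08, -0.97], [0, 0, 0]]

```text
time_s: 9.15
tool_pos: [0.53, -0.005, 0.2257]
tool_rot: [106.8, 89.9, -163.2]
force: [0.9, 0.1, 0.8]
grip_width: 0.0869
```

drive_tool:
  increments:
    - [[0, 0, 0], [0.062, 0, 0]]
    - [[0, 0, 0], [0.062, 0, 0]]
    - [[0, 0, 0], [0.062, 0, 0]]
    - [[0, 0, 0], [0.062, 0, 0]]
    - [[0, 0, 0], [0.062, 0, 0]]
    - [[0, 0, 0], [0.058, 0, 0]]
    - [[0, 0, 0], [0, 0, 0]]

```text
time_s: 9.85
tool_pos: [0.5301, -0.0032, 0.2257]
tool_rot: [137.9, 89.9, -176.2]
force: [-0.6, -0.9, 0.2]
grip_width: 0.0868
```

Run:
```python
from h import *
plan([.5315,-.0015,.048],46)
c=env.read_camera("wrist");t=env.read_camera("top")
crop(c,(200,60,440,260),3,"pics/w3.png")
A=np.radians(-44);x=np.array([np.cos(A),np.sin(A),0]);y=np.array([-x[1],x[0],0]);m=np.array([.5315,-.0015,.088])
print(((proj(c,[m,m+.024*x+.016*y,m+.024*x-.016*y,m-.024*x-.016*y,m-.024*x+.016*y,m+[0,0,.023]])-[200,60])*3).round())
```

```text
t 9.85 pos [ 0.5301 -0.0032  0.2257] jyaw 45.91 tilt 0.14 q [ 58.3  12.1 -67.7  98.   11.4  77.7  34.5] F [-0.6 -0.9  0.2] w 0.08682973638638651
 shift units (tool axes) [ 4.444e+00 -2.000e-03  6.200e-02]
 turn units [-0.0008 -0.0009 -0.0008]
 turn units [ 1.4992e+00 -1.3000e-03  1.4000e-03]
[[365. 387.]
 [419. 466.]
 [311. 466.]
 [309. 304.]
 [421. 304.]
 [365. 405.]]
```

View pics/w3.png

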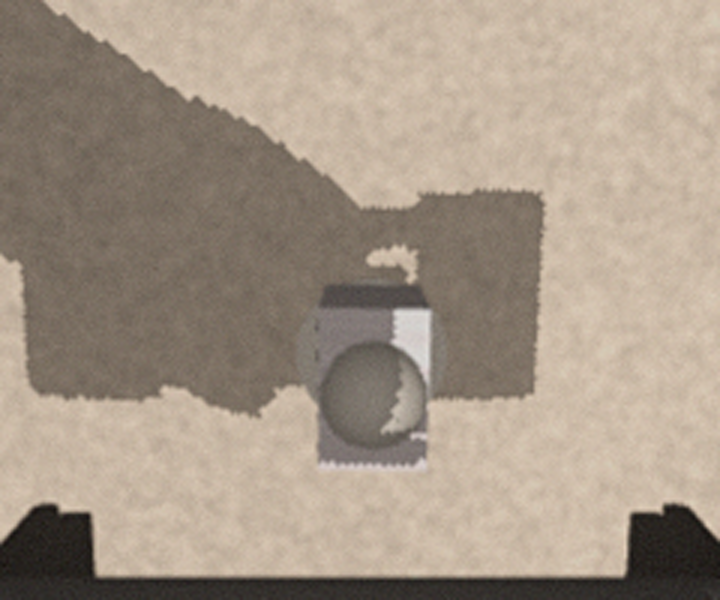

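drive_tool:
  increments:
    - [[0.9, -0.01, 0.093], [0, -0.001, -0.001]]
    - [[0.9, 0, 0], [0, 0, 0]]
    - [[0.9, 0, 0], [0, 0, 0]]
    - [[0.9, 0, 0], [0, 0, 0]]
    - [[0.6, 0, 0], [0, 0, 0]]
    - [[0.24, 0, 0], [0, 0, 0]]
    - [[0, 0, 0], [0, 0, 0]]
    - [[0, 0, 0], [0, 0, 0]]

```text
time_s: 10.75
tool_pos: [0.5352, -0.0002, 0.0507]
tool_rot: [-42.5, 89.8, 3.5]
force: [-0.2, 1.4, 0.5]
grip_width: 0.0869
```

drive_tool:
  increments:
    - [[0, 0, 0], [0, 0, 0]]
    - [[0, 0, 0], [0, 0, 0]]
    - [[0, 0, 0], [0, 0, 0]]
    - [[0, 0, 0], [0, 0, 0]]
    - [[0, 0, 0], [0, 0, 0]]
    - [[0, 0, 0], [0, 0, 0]]
    - [[0, 0, 0], [0, 0, 0]]
    - [[0, 0, 0], [0, 0, 0]]
    - [[0, 0, 0], [0, 0, 0]]
  hand: -1
  squeeze: 40

```text
time_s: 11.65
tool_pos: [0.5343, -0.0004, 0.0497]
tool_rot: [-47.1, 89.8, -1.1]
force: [-0.9, -0.2, 1.5]
grip_width: 0.0319
```

Run:
```python
from h import *
plan([.55175,-.2485,.25],66.6)
c=env.read_camera("wrist");cv2.imwrite("pics/w4.png",c["frame"][:,:,::-1])
```

```text
t 11.65 pos [ 5.343e-01 -4.000e-04  4.970e-02] jyaw 45.95 tilt 0.16 q [ 48.5  24.5 -60.1 109.1  24.5  60.3  24.1] F [-0.9 -0.2  1.5] w 0.03194950046087825
 shift units (tool axes) [-5.006 -4.636 -4.145]
 turn units [-0.1721  0.0007  0.0011]
 turn units [ 1.3279e+00  1.6000e-03 -1.0000e-03]
```

View pics/w4.png

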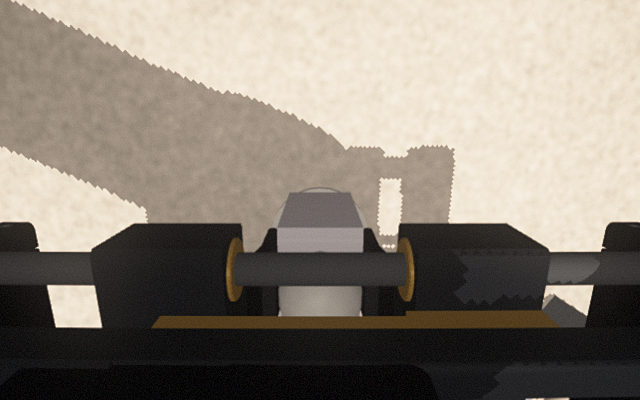

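Run:
```python
from h import *
p,R,o=tool()
c=env.read_camera("wrist");f=c["frame"]
g=cv2.cvtColor(f,cv2.COLOR_RGB2GRAY).astype(int)
print(list(zip(range(185,245),g[185:245,310:330].mean(1).round().astype(int))))
for v,z in ((227.5,.088),(192.5,.030)):
    P=plane(c,[(320,v)],z)[0]; print(P,(R.T@(P-p)))
P=plane(c,[(278,230),(363,230)],.088);print([(R.T@(q-p)).round(4) for q in P])
print((np.array(c["R"]).T@np.array([0,0,1])).round(3), R.T@(-np.array(c["R"]).T@c["t"]-p))
```

```text
[(185, np.int64(150)), (186, np.int64(147)), (187, np.int64(129)), (188, np.int64(124)), (189, np.int64(148)), (190, np.int64(163)), (191, np.int64(156)), (192, np.int64(128)), (193, np.int64(101)), (194, np.int64(101)), (195, np.int64(103)), (196, np.int64(103)), (197, np.int64(103)), (198, np.int64(102)), (199, np.int64(103)), (200, np.int64(104)), (201, np.int64(104)), (202, np.int64(104)), (203, np.int64(103)), (204, np.int64(102)), (205, np.int64(105)), (206, np.int64(104)), (207, np.int64(104)), (208, np.int64(104)), (209, np.int64(104)), (210, np.int64(103)), (211, np.int64(105)), (212, np.int64(106)), (213, np.int64(105)), (214, np.int64(104)), (215, np.int64(105)), (216, np.int64(104)), (217, np.int64(106)), (218, np.int64(105)), (219, np.int64(104)), (220, np.int64(104)), (221, np.int64(105)), (222, np.int64(106)), (223, np.int64(105)), (224, np.int64(105)), (225, np.int64(105)), (226, np.int64(105)), (227, np.int64(124)), (228, np.int64(148)), (229, np.int64(156)), (230, np.int64(154)), (231, np.int64(153)), (232, np.int64(154)), (233, np.int64(154)), (234, np.int64(153)), (235, np.int64(152)), (236, np.int64(151)), (237, np.int64(151)), (238, np.int64(153)), (239, np.int64(155)), (240, np.int64(156)), (241, np.int64(155)), (242, np.int64(152)), (243, np.int64(151)), (244, np.int64(151))]
[0.51741094 0.01684471 0.088     ] [-0.03834251  0.024048    0.00073371]
[0.51771507 0.01679049 0.03      ] [0.01965811 0.02390885 0.00079715]
[array([-0.0384,  0.0231, -0.0147]), array([-0.0383,  0.0231,  0.0166])]
[ 0.177 -0.168 -0.97 ] [-0.16177898  0.06560938  0.00059712]
```

drive_tool:
  increments:
    - [[-0.5, 0, 0], [0, 0, 0]]
    - [[-0.9, 0, 0], [0, 0, 0]]
    - [[-0.9, 0, 0], [0, 0, 0]]
    - [[-0.9, 0, 0], [0, 0, 0]]
    - [[-0.9, 0, 0], [0, 0, 0]]
    - [[-0.9, 0, 0], [0, 0, 0]]
    - [[0, 0, 0], [-0.057, 0, 0]]
    - [[0, 0, 0], [-0.057, 0, 0]]
    - [[0, 0, 0], [-0.057, 0, 0]]

```text
time_s: 12.65
tool_pos: [0.5335, -0.0005, 0.2496]
tool_rot: [-82.0, 89.8, -15.3]
force: [-0.0, -0.5, -1.8]
grip_width: 0.0319
```

drive_tool:
  increments:
    - [[0, -0.6, -0.79], [0, 0, 0]]
    - [[0, -0.6, -0.79], [0, 0, 0]]
    - [[0, -0.6, -0.79], [0, 0, 0]]
    - [[0, -0.6, -0.79], [0, 0, 0]]
    - [[0, -0.6, -0.79], [0, 0, 0]]
    - [[0, -0.6, -0.79], [0, 0, 0]]
    - [[0, -0.6, -0.78], [0, 0, 0]]
    - [[0, 0, 0], [0, 0, 0]]
    - [[0, 0, 0], [0, 0, 0]]

```text
time_s: 13.55
tool_pos: [0.5992, -0.271, 0.2485]
tool_rot: [-11.5, 89.9, 54.8]
force: [-0.5, 1.0, -1.8]
grip_width: 0.0316
```

Run:
```python
from h import *
plan([.55175,-.2485,.25],66.6)
c=env.read_camera("wrist");cv2.imwrite("pics/w5.png",c["frame"][:,:,::-1])
print(proj(c,[[.55175,-.2485,.08]]))
```

```text
t 13.55 pos [ 0.5992 -0.271   0.2485] jyaw 66.33 tilt 0.15 q [ 63.9  30.2 -61.   78.2  26.   86.4  71.2] F [-0.5  1.  -1.8] w 0.03164961217876747
 shift units (tool axes) [-0.038  1.312  0.04 ]
 turn units [-0.0023  0.0012  0.0003]
 turn units [ 1.4977e+00  4.0000e-04 -1.9000e-03]
[[320.25343258 125.32711081]]
```

View pics/w5.png

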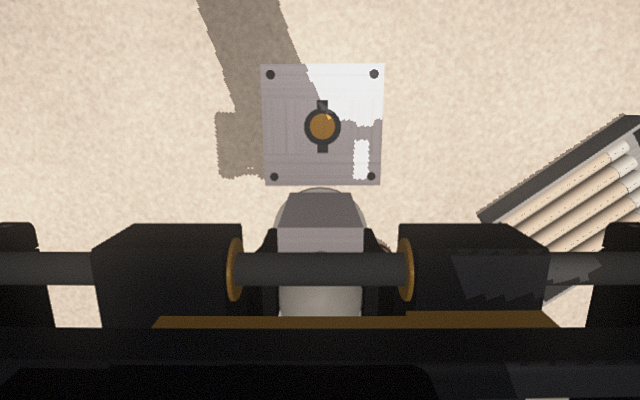

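Run:
```python
from h import *
p,R,o=tool()
c=env.read_camera("wrist");f=c["frame"]
g=cv2.cvtColor(f,cv2.COLOR_RGB2GRAY)
def blob(u,v,r=9,th=80):
    w=(g[v-r:v+r+1,u-r:u+r+1]<th); ys,xs=np.nonzero(w); return (u-r+xs.mean(),v-r+ys.mean(),len(xs))
S=[blob(270,75),blob(374,74),blob(371,177,7),blob(274,177,7)];print(S)
P=plane(c,[s[:2] for s in S],.08);print(P.round(4),P.mean(0))
for i in range(4):
    d=P[(i+1)%4]-P[i];print(np.degrees(np.arctan2(d[1],d[0])),np.linalg.norm(d))
hsv=cv2.cvtColor(f,cv2.COLOR_RGB2HSV)
m=((g<80)|(hsv[...,1]>120)).astype(np.uint8);m[:95]=0;m[158:]=0;m[:,:300]=0;m[:,345:]=0
ys,xs=np.nonzero(m);print(xs.min(),xs.max(),ys.min(),ys.max())
for y in range(98,156,3):
    q=np.nonzero(m[y])[0]; print(y,(q.min(),q.max()) if len(q) else None,end="; ")
top=[np.nonzero(m[y])[0].mean() for y in range(102,107)];bot=[np.nonzero(m[y])[0].mean() for y in range(147,151)]
Q=plane(c,[(np.mean(top),104),(np.mean(bot),148.5)],.08);d=Q[0]-Q[1];print("\nslot",Q,np.degrees(np.arctan2(d[1],d[0])))
Q=plane(c,[((xs.min()+xs.max())/2,(ys.min()+ys.max())/2)],.08);print(Q)
M=P.mean(0);print("in tool frame mm",(R.T@(M-p)*1000).round(2),(R.T@(Q[0]-p)*1000).round(2))
```

```text
[(np.float64(268.38461538461536), np.float64(74.46153846153847), 52), (np.float64(375.0), np.float64(72.0), 1), (np.float64(369.13513513513516), np.float64(176.24324324324326), 37), (np.float64(271.9767441860465), np.float64(176.58139534883722), 43)]
[[ 0.493  -0.2714  0.08  ]
 [ 0.5288 -0.1837  0.08  ]
 [ 0.6141 -0.2232  0.08  ]
 [ 0.5775 -0.3079  0.08  ]] [ 0.55337396 -0.24654239  0.08      ]
67.76344825868544 0.09472686670289247
-24.81026078567129 0.09399412562217763
-113.35004462101207 0.09232984958057353
156.63993809215478 0.09212278626963419
303 338 101 152
98 None; 101 (np.int64(316), np.int64(324)); 104 (np.int64(316), np.int64(325)); 107 (np.int64(316), np.int64(320)); 110 (np.int64(313), np.int64(321)); 113 (np.int64(309), np.int64(331)); 116 (np.int64(306), np.int64(334)); 119 (np.int64(305), np.int64(336)); 122 (np.int64(304), np.int64(337)); 125 (np.int64(303), np.int64(338)); 128 (np.int64(303), np.int64(338)); 131 (np.int64(303), np.int64(337)); 134 (np.int64(304), np.int64(336)); 137 (np.int64(306), np.int64(334)); 140 (np.int64(308), np.int64(332)); 143 (np.int64(313), np.int64(327)); 146 (np.int64(316), np.int64(325)); 149 (np.int64(316), np.int64(325)); 152 (np.int64(316), np.int64(324)); 155 None; 
slot [[ 0.53458099 -0.23957695  0.08      ]
 [ 0.57160902 -0.25507747  0.08      ]] 157.28503704381802
[[ 0.55314627 -0.24705326  0.08      ]]
in tool frame mm [169.08  51.51   1.93] [169.08  51.51   1.37]
```

Run:
```python
from h import *
for i in range(5):
    p,R,o=tool(); c=env.read_camera("wrist")
    Rc=np.array(c["R"]);C=-Rc.T@c["t"]
    Q=plane(c,[(320.5,126.5),(320.4,104),(320.4,148.5)],.08)
    d=Q[1]-Q[2]
    print(p.round(5),round(jyaw(R),3),"cam in tool",(R.T@(C-p)*1000).round(2),Ro.from_matrix(Rc@R).as_rotvec(degrees=True).round(3),"sock tool",(R.T@(Q[0]-p)*1000).round(2),np.degrees(np.arctan2(d[1],d[0])).round(2),Q[0].round(4))
```

```text
[ 0.59961 -0.26833  0.24956] 66.57 cam in tool [-161.82   65.42    0.48] [-119.778   14.744 -119.876] sock tool [169.47  51.45   1.39] 156.59 [ 0.5534 -0.2464  0.08  ]
[ 0.59972 -0.26808  0.24992] 66.605 cam in tool [-161.79   65.42    0.47] [-119.778   14.74  -119.881] sock tool [169.8   51.47   1.38] 156.63 [ 0.5535 -0.2463  0.08  ]
[ 0.59973 -0.26816  0.2501 ] 66.609 cam in tool [-161.8    65.42    0.48] [-119.776   14.743 -119.876] sock tool [169.97  51.42   1.39] 156.63 [ 0.5536 -0.2465  0.08  ]
[ 0.59974 -0.26839  0.25021] 66.598 cam in tool [-161.81   65.42    0.47] [-119.781   14.745 -119.876] sock tool [170.06  51.43   1.37] 156.62 [ 0.5536 -0.2468  0.08  ]
[ 0.59972 -0.26868  0.25028] 66.575 cam in tool [-161.79   65.42    0.44] [-119.779   14.743 -119.879] sock tool [170.12  51.44   1.35] 156.6 [ 0.5536 -0.2471  0.08  ]
```

drive_tool:
  increments:
    - [[0, 0.65, 0.005], [0, 0, 0]]
    - [[0, 0.636, 0.005], [0, 0, 0]]
    - [[0.9, 0, 0], [0, 0, 0]]
    - [[0.9, 0, 0], [0, 0, 0]]
    - [[0.6, 0, 0], [0, 0, 0]]
    - [[0.25, 0, 0], [0, 0, 0]]
    - [[0, 0, 0], [0, 0, 0]]
    - [[0, 0, 0], [0, 0, 0]]
    - [[0, 0, 0], [0, 0, 0]]
    - [[0, 0, 0], [0, 0, 0]]

```text
time_s: 14.9
tool_pos: [0.5538, -0.2492, 0.1452]
tool_rot: [-78.9, 89.7, -12.4]
force: [0.6, -0.2, -2.3]
grip_width: 0.0318
```

Run:
```python
from h import *
plan([.553,-.247,.13],66.6)
s=env.read_camera("side");t=env.read_camera("top");w=env.read_camera("wrist")
plan([.553,-.247,.13],66.6)
a=cv2.resize(s["frame"][120:205,355:445,::-1],(424,400),interpolation=cv2.INTER_CUBIC)
b=cv2.resize(w["frame"][160:320,240:400,::-1],(400,400),interpolation=cv2.INTER_CUBIC)
cv2.imwrite("pics/s6.png",np.clip(np.hstack([a*1.3,b]),0,255).astype(np.uint8))
cv2.imwrite("pics/t6.png",t["frame"][:,:,::-1])
```

```text
t 14.9 pos [ 0.5538 -0.2492  0.1452] jyaw 66.46 tilt 0.29 q [ 69.5  28.  -61.6  93.8  25.5  73.4  69.7] F [ 0.6 -0.2 -2.3] w 0.03179966398259016
 shift units (tool axes) [0.379 0.043 0.042]
 turn units [-0.0011  0.0005  0.0023]
 turn units [ 1.4989e+00  3.7000e-03 -7.0000e-04]
t 15.05 pos [ 0.5533 -0.2491  0.1444] jyaw 66.46 tilt 0.22 q [ 69.5  28.  -61.6  93.9  25.5  73.4  69.7] F [ 0.6  0.5 -2.7] w 0.03177051098712951
 shift units (tool axes) [0.36  0.029 0.046]
 turn units [-0.0011  0.0005  0.0017]
 turn units [ 1.4989e+00  2.7000e-03 -7.0000e-04]
```

View pics/s6.png

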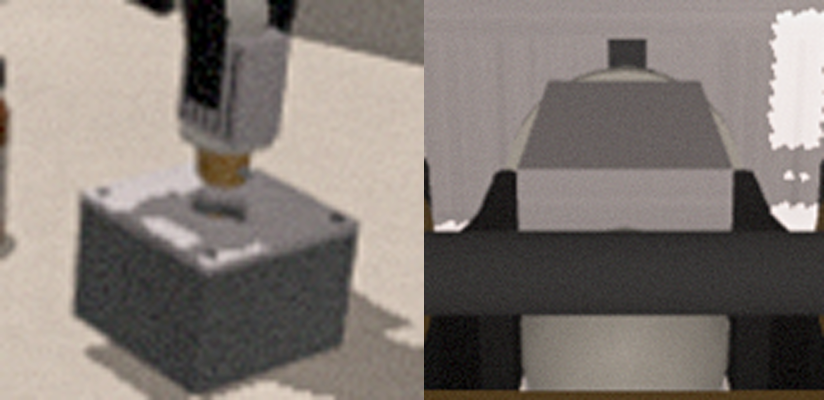

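Run:
```python
from h import *
p,R,o=tool();w=env.read_camera("wrist")
g=cv2.cvtColor(w["frame"],cv2.COLOR_RGB2GRAY).astype(int)
print(g[168:192,317:325].mean(1).round()); print(g[179:184,300:345].mean(0).round())
Q=plane(w,[(321,175.7),(313.3,181),(328.5,181)],.08);print([(R.T@(q-p)*1000).round(2) for q in Q])
plan([.553,-.247,.13],66.6)
```

```text
[149. 149. 148. 146. 147. 148. 152. 128.  76.  55.  55.  58.  58.  58.
  58.  57.  55.  58.  72.  95. 126. 148. 154. 147.]
[145. 148. 150. 149. 149. 148. 147. 149. 149. 147. 150. 150. 150. 123.
  74.  56.  54.  57.  55.  60.  57.  58.  58.  60.  57.  57.  56.  53.
  78. 135. 151. 151. 150. 148. 149. 148. 149. 149. 150. 149. 150. 149.
 150. 150. 151.]
[array([64.3 , 24.56,  1.4 ]), array([64.31, 21.06, -3.61]), array([64.32, 21.06,  6.29])]
t 15.1 pos [ 0.5532 -0.2491  0.1442] jyaw 66.46 tilt 0.2 q [ 69.5  28.  -61.6  93.9  25.5  73.4  69.7] F [ 0.6  0.7 -2.3] w 0.031628292840559374
 shift units (tool axes) [0.355 0.026 0.047]
 turn units [-0.0011  0.0005  0.0016]
 turn units [ 1.4989e+00  2.5000e-03 -7.0000e-04]
```

drive_tool:
  increments:
    - [[0, 0.012, 0.013], [-0.001, 0, 0.0015]]
    - [[0.15, 0, 0], [0, 0, 0]]
    - [[0.15, 0, 0], [0, 0, 0]]
    - [[0.15, 0, 0], [0, 0, 0]]
    - [[0.1, 0, 0], [0, 0, 0]]
    - [[0, 0, 0], [0, 0, 0]]
    - [[0, 0, 0], [0, 0, 0]]
    - [[0, 0, 0], [0, 0, 0]]

```text
time_s: 15.9
tool_pos: [0.5529, -0.2483, 0.1221]
tool_rot: [-1.1, 89.9, 65.4]
force: [0.9, -0.1, -1.4]
grip_width: 0.0317
```

Run:
```python
from h import *
plan([.553,-.247,.105],66.6)
s=env.read_camera("side");w=env.read_camera("wrist")
a=cv2.resize(s["frame"][120:205,355:445,::-1],(424,400),interpolation=cv2.INTER_CUBIC)
b=cv2.resize(w["frame"][160:320,240:400,::-1],(400,400),interpolation=cv2.INTER_CUBIC)
cv2.imwrite("pics/s7.png",np.clip(np.hstack([a*1.3,b]),0,255).astype(np.uint8))
```

```text
t 15.9 pos [ 0.5529 -0.2483  0.1221] jyaw 66.59 tilt 0.07 q [ 68.7  29.3 -60.7  95.2  26.6  71.5  69. ] F [ 0.9 -0.1 -1.4] w 0.031744031911030715
 shift units (tool axes) [0.426 0.012 0.031]
 turn units [-0.0001  0.0006  0.    ]
 turn units [ 1.4999e+00  0.0000e+00 -9.0000e-04]
```

View pics/s7.png

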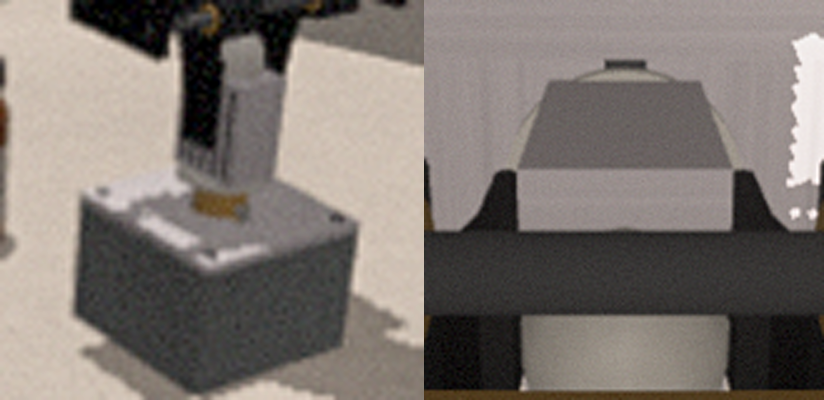

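drive_tool:
  increments:
    - [[0.09, 0, 0], [0, 0, 0]]
    - [[0.09, 0, 0], [0, 0, 0]]
    - [[0.09, 0, 0], [0, 0, 0]]
    - [[0, 0, 0], [0, 0, 0]]
    - [[0, 0, 0], [0, 0, 0]]
    - [[0, 0, 0], [0, 0, 0]]
  squeeze: 55

```text
time_s: 16.6
tool_pos: [0.5532, -0.2485, 0.1116]
tool_rot: [-33.4, 89.9, 33.2]
force: [-1.1, -0.2, 4.6]
grip_width: 0.0314
```

drive_tool:
  increments:
    - [[0.07, 0, 0], [0, 0, 0]]
    - [[0.07, 0, 0], [0, 0, 0]]
    - [[0.05, 0, 0], [0, 0, 0]]
    - [[0, 0, 0], [0, 0, 0]]
    - [[0, 0, 0], [0, 0, 0]]
    - [[0, 0, 0], [0, 0, 0]]

```text
time_s: 17.2
tool_pos: [0.5532, -0.2485, 0.1044]
tool_rot: [-38.9, 89.9, 27.7]
force: [-1.7, -0.6, 8.0]
grip_width: 0.0318
```

Run:
```python
from h import *
plan([.553,-.247,.1037],66.6)
s=env.read_camera("side");w=env.read_camera("wrist")
a=cv2.resize(s["frame"][120:205,355:445,::-1],(424,400),interpolation=cv2.INTER_CUBIC)
b=cv2.resize(w["frame"][160:320,240:400,::-1],(400,400),interpolation=cv2.INTER_CUBIC)
cv2.imwrite("pics/s8.png",np.clip(np.hstack([a*1.3,b]),0,255).astype(np.uint8))
```

```text
t 17.2 pos [ 0.5532 -0.2485  0.1044] jyaw 66.58 tilt 0.06 q [ 68.2  30.2 -60.   96.2  27.6  69.9  68.3] F [-1.7 -0.6  8. ] w 0.03175851189643095
 shift units (tool axes) [0.018 0.019 0.032]
 turn units [-0.0002  0.0004  0.0003]
 turn units [ 1.4998e+00  5.0000e-04 -6.0000e-04]
```

View pics/s8.png

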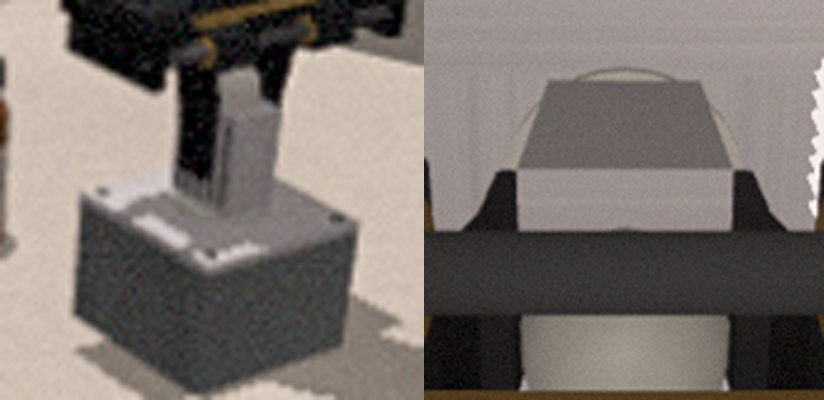

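drive_tool:
  increments:
    - [[0, 0, 0], [0.068, 0, 0]]
    - [[0, 0, 0], [0.068, 0, 0]]
    - [[0, 0, 0], [0.068, 0, 0]]
    - [[0, 0, 0], [0.068, 0, 0]]
    - [[0, 0, 0], [0.068, 0, 0]]
    - [[0, 0, 0], [0.068, 0, 0]]
    - [[0, 0, 0], [0.068, 0, 0]]
    - [[0, 0, 0], [0.068, 0, 0]]
    - [[0, 0, 0], [0, 0, 0]]
    - [[0, 0, 0], [0, 0, 0]]

```text
time_s: 18.3
tool_pos: [0.554, -0.2488, 0.1049]
tool_rot: [-14.0, 89.8, -12.8]
force: [0.8, -0.4, 8.1]
grip_width: 0.0314
```

Run:
```python
from h import *
plan([.5530,-.2485,.1037],-23.4)
print(env.get_obs()["wrist_torque"])
```

```text
t 18.3 pos [ 0.554  -0.2488  0.1049] jyaw 1.3 tilt 0.16 q [ 59.5  24.8 -47.1  96.4  19.5  67.2   8.7] F [ 0.8 -0.4  8.1] w 0.03139891545401311
 shift units (tool axes) [ 0.031  0.008 -0.025]
 turn units [0.2058 0.0014 0.    ]
 turn units [-1.2942e+00 -1.0000e-04  1.9000e-03]
[-0.08268278 -0.00432822 -0.0830446 ]
```

drive_tool:
  increments:
    - [[0, 0, 0], [0.054, 0, 0]]
    - [[0, 0, 0], [0.054, 0, 0]]
    - [[0, 0, 0], [0.054, 0, 0]]
    - [[0, 0, 0], [0.054, 0, 0]]
    - [[0, 0, 0], [0, 0, 0]]
    - [[0, 0, 0], [0, 0, 0]]
    - [[0.025, 0, 0], [0, 0, 0]]
    - [[0.02, 0, 0], [0, 0, 0]]
    - [[0, 0, 0], [0, 0, 0]]
    - [[0, 0, 0], [0, 0, 0]]

```text
time_s: 19.3
tool_pos: [0.5541, -0.2489, 0.1037]
tool_rot: [9.8, 89.8, -14.8]
force: [-0.7, 0.1, 11.0]
grip_width: 0.0315
```

Run:
```python
from h import *
plan([.5530,-.2485,.1037],-23.4)
print(env.get_obs()["wrist_torque"])
```

```text
t 19.3 pos [ 0.5541 -0.2489  0.1037] jyaw -24.62 tilt 0.17 q [ 56.   23.4 -42.3  96.6  17.   66.5 -15.4] F [-0.7  0.1 11. ] w 0.031533038250822897
 shift units (tool axes) [-0.    -0.002 -0.028]
 turn units [-0.0102  0.0014 -0.0002]
 turn units [ 1.4898e+00 -4.0000e-04 -2.2000e-03]
[-0.03240966  0.33140551 -0.07004336]
```

drive_tool:
  increments:
    - [[0.02, 0, 0], [0, 0, 0]]
    - [[0.01, 0, 0], [0, 0, 0]]
    - [[0, 0, 0], [0, 0, 0]]
    - [[0, 0, 0], [0, 0, 0]]
    - [[0, 0, 0], [0, 0, 0]]

```text
time_s: 19.8
tool_pos: [0.5541, -0.2489, 0.1036]
tool_rot: [-0.7, 89.8, -25.4]
force: [-3.6, 0.7, 17.0]
grip_width: 0.0315
```

drive_tool:
  increments:
    - [[0.02, 0, 0], [0, 0, 0]]
    - [[0, 0, 0], [0, 0, 0]]
    - [[0, 0, 0], [0, 0, 0]]
    - [[0, 0, 0], [0, 0, 0]]
    - [[0, 0, 0], [0, 0, 0]]

```text
time_s: 20.3
tool_pos: [0.5541, -0.2488, 0.1036]
tool_rot: [-8.4, 89.8, -33.0]
force: [-5.7, 1.6, 20.7]
grip_width: 0.0316
```

Run:
```python
from h import *
plan([.5530,-.2485,.1037],-23.4)
print(env.get_obs()["wrist_torque"])
s=env.read_camera("side");w=env.read_camera("wrist");t=env.read_camera("top")
plan([.5530,-.2485,.1037],-23.4)
a=cv2.resize(s["frame"][120:205,355:445,::-1],(424,400),interpolation=cv2.INTER_CUBIC)
b=cv2.resize(w["frame"][160:320,240:400,::-1],(376,400),interpolation=cv2.INTER_CUBIC)
cv2.imwrite("pics/s9.png",np.clip(np.hstack([a*1.3,b]),0,255).astype(np.uint8))
cv2.imwrite("pics/t9.png",np.clip(t["frame"][:,:,::-1]*1.5,0,255).astype(np.uint8))
```

```text
t 20.3 pos [ 0.5541 -0.2488  0.1036] jyaw -24.62 tilt 0.18 q [ 56.   23.4 -42.3  96.6  17.   66.5 -15.5] F [-5.7  1.6 20.7] w 0.031637664895944724
 shift units (tool axes) [-0.002 -0.004 -0.029]
 turn units [-0.0102  0.0015  0.0002]
 turn units [ 1.4898e+00  4.0000e-04 -2.3000e-03]
[ 0.21644877  1.2984553  -0.07364796]
t 20.45 pos [ 0.5541 -0.2489  0.1036] jyaw -24.63 tilt 0.18 q [ 56.   23.4 -42.3  96.6  17.   66.5 -15.5] F [-5.8  1.  21.1] w 0.03132861588333163
 shift units (tool axes) [-0.001 -0.002 -0.029]
 turn units [-0.0103  0.0015  0.0003]
 turn units [ 1.4897e+00  4.0000e-04 -2.3000e-03]
```

View pics/s9.png

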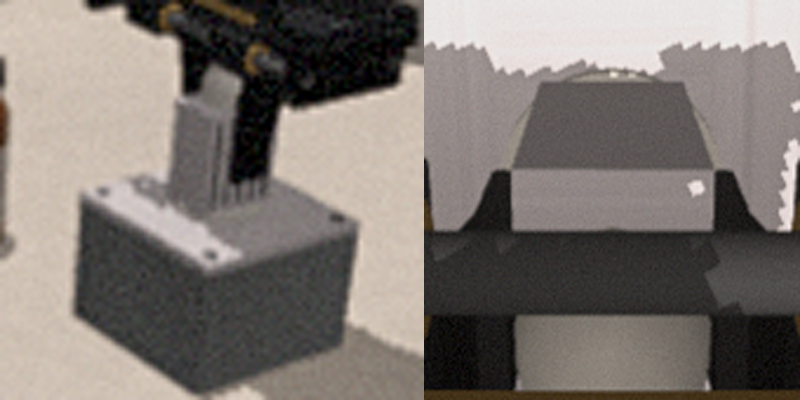

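View pics/t9.png

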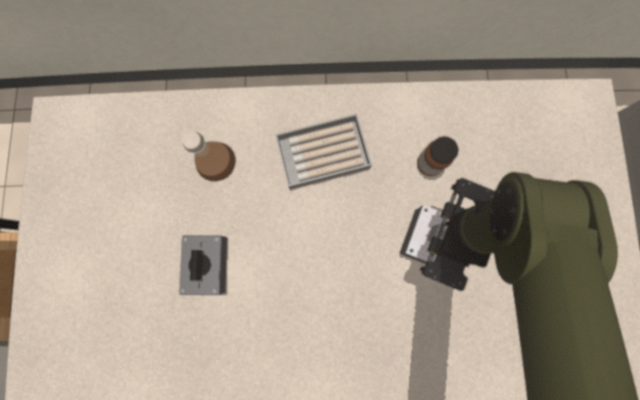

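```bash
python3 -c "
from cell import env
env.sign_off()
o=env.get_obs();print(o['tool_pos'],o['force'],o['time_s'])"
```

```text
the job is handed in; nothing more can be done
the job is handed in; nothing more can be done
```

The job is handed in at about 20.5 s of the 66 s allowed, with the gripper still holding the lamp pressed home. I switched the isolator off before touching the lamp.

- **Isolator:** I turned the bar anticlockwise about 79° until the twisting moment on the wrist rose to about 0.3 N m, which I took to be the stop. The wrist view then showed it in line with the box's two ticks, and the last top view still showed it off.
- **Lamp:** the pins went into the slots with no force before the plunger met the lamp. I pushed it down against the spring and twisted it about 91° clockwise.
- **Pressed home:** the gripper stopped at 0.1036 m, against the 0.1037 m expected with the flange flush. Further push then raised the upward force from 11 to 21 N without moving it, so the flange is on the plate.
- **Bystanders:** the flask, bottle and tray look unmoved in the last top view, compared by eye with the first one.

Two checks disagreed slightly:
- The first top-camera estimates of the lamp and socket differed from the wrist camera's by about 2–3 mm. I followed the wrist view.
- At the end there was also a sideways force of about 6 N and a tool tilt of about 0.2°.

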